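# Load a sticky-note pad under the spring clip of a memo holder

## Robot

A 6-joint arm with a two-finger parallel gripper is mounted at the origin on a cart in front of the work surface, level with it; the furniture and walls round the work are solid. World frame = base frame: x ahead of the robot, y to its left, z up, the work surface at z = 0. Lengths are in m, angles in degrees, forces in N, time in s.
With the tool pointing down it reaches from about 0.4 to 0.825 m from the base axis. Payload 7 kg.
Tool frame: the origin (TCP) lies midway between the tips of the shut fingers; the grasp point (between the pads) lies hold_point_z behind it (hold_point_z is the distance from the TCP to the grasp point, in m); z points along the fingers, y is the line along which they close (so a half turn about z gives the same grasp; the last joint's range is limited). The gripper opens to 88 mm and grips with 3 to 60 N. Pads are 19 mm wide; open, the fingers measure 130 mm over their backs; the gripper's body (78 mm by 193 mm) begins 47 mm behind the grasp point.
Start: joints at [84.918, 20.546, 0.682, 0, -70.136, -16.507], TCP at [0.248, 0.628, 0.227] pointing down, gripper open.
Joint ranges: [-176.03, 176.03], [-82.01, 121.73], [-58.28, 71.71], [-173.87, 95.51], [-174.79, -0.11], [-173.66, 173.66]. Speed limits (degrees/s): [136.94, 136.94, 172.46, 180, 180, 180].

## Interface

Orientations are given as [roll, pitch, yaw] about the fixed x, y, z axes, in that order (R = Rz(yaw) Ry(pitch) Rx(roll)).
In Python, from plant import * gives the robot as it stands.
- The arm moves only by the tool step_arm, never from a script. Its argument "steps" is a list that holds one entry, the list of rows, each a list of 6 numbers: the shift along the tool's x, y, z scaled (see below), then the turn, a rotation vector about the tool's x, y, z scaled (see below). In form: [[[tx, ty, tz, wx, wy, wz], ...]]. A call has 1 to 20 rows; each row is the pose to reach, as a shift and turn from the pose commanded when the call began, along the tool's axes at that moment; what a row does not reach only later rows make up. The controller multiplies each number of a shift by 100 mm and each number of a turn by 0.5 rad. A row lasts 1/10 s, in which the tool goes at most 50 mm and 8.59 degrees, less where a joint would pass 70% of its speed; a pose out of reach is approached as far as the arm can. A call with a number of a shift or a turn outside -1 to 1 is refused whole. A call with a gripper value outside its range is refused whole. "jaw" is the closure in counts, from 0 (fully open) to 255 (shut), set as the call begins (left out, the last holds). The fingers move at their own pace and stop on an object; the grip force is fixed at half the most. Time passes only in rows, so rows that repeat a pose let the fingers close. It gives the time, the measured TCP pose, the force, the opening and the grip force at its end, in the units of the state.
- get_obs(): the state, without advancing time (a new reading comes with each control period).
- snapshot(name): name is "side" or "top" or "wrist"; returns (picture, depth): 480x640x3 uint8, red, green, blue; 480x640 float32, m along the optical axis (not along the pixel's ray), 0 where there is no reading.
- calibration(name): a dict with "mtx" (3x3 intrinsics, pixels), "rvec" (rotation vector, rad) and "tvec" (3), from world to camera coordinates, as OpenCV has them. Camera axes: x right, y down, z forward; pixel columns grow to the right and rows downward; lengths in m; the calibration is good to about 2 mm. A picture is of the moment at which its call begins: read the wrist's pose just before it. calibration takes no time and is no camera call; for the wrist camera it gives the pose at the moment of the call.
- close_job(): hands the job in; it is judged then, once.
The state is a dict: "clock": time; "joint_pos": joint angles; "qvel": joint speeds; "tau": joint torques, N m; "tool_pos": TCP position; "orientation": TCP orientation; "force": force on the tool from outside, world axes, zero at the start; "moment": the same for the moment, N m; "opening": finger opening in m; "gripper_force": force on a finger pad.
Only numpy, scipy, OpenCV 4.12 (cv2) and the standard library are available. Lean on these libraries where they do the work, as an engineer would, in place of code of your own. Each camera call takes 0.05 s, during which the arm holds its last target. There are 200 camera calls.

## Task

Load the pad of sticky notes into the memo-pad holder: press the holder's long thumb bar down with one fingertip and keep it down, so that the spring clip stays raised, while the other finger pushes the pad along its channel beneath the clip until it is fully home against the stop. Then let the bar come up so that the clip closes on the pad, and take the hand away. Only press and push: do not grip or lift the pad, and leave the eraser, glue stick and tape measure where they are.

Things in the scene. Friction and masses are not known exactly. Their poses are not given: they have to be found in the camera images.
- holder: black memo-pad holder fixed to the desk, 175 mm long along its x, with an open-topped channel along x, 79 mm wide (y -39.5 to +39.5 mm), floor 8 mm above the desk; side walls 6 mm thick, tops 17 mm above the desk. Open at the -x end, closed by a stop at the +x end. Origin: on the desk, under the channel's middle. x = way the pad is pushed, y = towards the thumb bar, z up
- stop_face (a point): point on the channel floor (8 mm above the desk) at the middle of the stop's face, 77.5 mm along x from the holder's origin; the pad's leading edge ends here. Axes as the holder's.
- clip (a joint): angle (rad) of the steel spring clip about a rod along the holder's x, beside the +y wall: 0 = bar up, jaw down in the channel, blocking the pad; 0.43 = bar fully down (hard stop), jaw up. The jaw clears the pad from about 0.23 rad and rests on the loaded pad at about 0.22 rad. It springs back when let go. Pressing the bar takes about 3.5 N at first, 6 N at the bottom
- hinge_mid (a point): middle of the clip's hinge rod, 20 mm above the desk at holder x = 0, y = +50 mm; its black knuckles on the base (holder x -80, +18, +80 mm) reach 26 mm above the desk, so the two fingers must stand either side of this line
- jaw_lip (a point): lower edge of the jaw, an L-shaped steel leaf that reaches from the hinge over the channel: 24 mm wide (holder x +43.5 to +67.5 mm), its lip at holder y = +3.5 mm, 1.5 mm above the channel floor when the bar is up. The point is the middle of the lip and moves with the clip
- bar_mid (a point): middle of the top of the ribbed aluminium thumb bar: 98 mm long along the holder's x (-87.5 to +10.5 mm), 12 mm wide, centred at holder y = +80 mm. A level fingertip on it is 24 mm above the desk with the bar up, 17 mm at 0.27 rad, 15 mm at 0.37, 13 mm at the hard stop. Press anywhere along its length; the fingertip can slide along it while pressing. Moves with the clip
- pad: block of sticky notes (green on top, pink, orange and yellow below), 76 x 76 mm and 12 mm thick, about 60 g, loose, lying flat in the channel (1.5 mm play each side) between the open end and the jaw. Origin: centre of its underside; x as the holder's, z up. Fully home its origin is 39.5 mm along x from the holder's origin (38 mm short of the stop face).
- eraser: eraser in its sleeve, 23 x 55 x 13 mm, lying on the desk to the right of the holder; to be left alone. Origin: centre of its underside
- glue_stick: standing glue stick, 28 mm across, 94 mm high, to the right of the holder's stop end; to be left alone. Origin: centre of its underside
- tape_measure: yellow and black tape measure, 60 x 66 x 31 mm, on the desk to the left of the holder's stop end; to be left alone. Origin: centre of its underside
Not all that is in view belongs to the job. What is shaped like the pad but red is not meant.

How it is judged (in metres and radians):
On the way, in this order (a step that is already met when the one before it is completed fails the run):
1. the thumb bar is held down and the clip raised (over 0.23 rad) while the pad is still not beneath the jaw (value of joint clip above 0.23 rad and x of pad in the frame of holder below 0.012 m), for 0.2 s.
2. with the bar still held down, the pad is pushed beneath the raised clip (value of joint clip above 0.23 rad and x of pad in the frame of holder above 0.032 m), for 0.1 s.
At the end, for the whole second after the job is handed in: the pad lies flat in the channel within 4 mm of fully home against the stop, at rest, with the bar let up and the clip resting on it (clip angle 0.14 to 0.24 rad) (x of pad in the frame of holder between 0.0355 and 0.042 m and y of pad in the frame of holder between -0.004 and 0.004 m and height (world z) of pad below 0.011 m and angle between pad's own z axis and vertical below 0.05 rad and linear speed of pad below 0.01 m/s and value of joint clip between 0.14 and 0.24 rad); the robot touches nothing.
It fails at once if the pad is lifted more than 6 mm off the channel floor (height (world z) of pad above 0.014 m).
It fails at once if the eraser, glue stick or tape measure is moved more than 20 mm (distance of any of eraser, glue_stick, tape_measure from where it was at the start of the episode above 0.02 m).
It also fails if it takes over 38 s, if anything falls off the work surface, if the arm or the gripper's body presses on something with over 40 N, if the wrist force passes 120 N, or if a joint passes its speed limit or range.

## Working session

There is one attempt and no reset: what is moved stays moved. The work goes in short steps, Python scripts to look and compute and a tool call to move; the robot and the scene stay as the last step left them, time stands still between calls to the robot, and variables do not carry over. Pictures are saved under pics/ and viewed, at most 10 in all, crops included, and the job is handed in when it is done.

Besides the shell and the picture viewer there is one more tool, called after "Call:" by a JSON object that holds its "method" and its "body", one argument or row to a line. step_arm: Moves the arm, as the interface text tells. Its arguments: {"type":"object","properties":{"steps":{"type":"array","items":{"type":"array","items":{"type":"array","items":{"type":"number","minimum":-1,"maximum":1}}}},"jaw":{"type":"number"}},"required":["steps"]}

```bash
mkdir -p pics; ls; python3 - <<'E'
from plant import *
import cv2,numpy as np
for n in("top","side"):
    p,d=snapshot(n); cv2.imwrite(f"pics/{n}0.png",p[:,:,::-1]); np.savez(f"{n}0.npz",p=p,d=d,**calibration(n))
o=get_obs(); print({k:np.round(v,3) for k,v in o.items()})
c=calibration("wrist");R=cv2.Rodrigues(np.array(c["rvec"]))[0];print(-R.T@np.array(c["tvec"]).ravel())
E
```

```text
pics
{'clock': np.float64(0.1), 'joint_pos': array([ 8.4920e+01,  2.0586e+01,  6.3900e-01, -1.7000e-02, -7.0135e+01,
       -1.6508e+01]), 'qvel': array([ 0.065, -0.118,  0.059,  0.084, -0.065, -0.047]), 'tau': array([-2.0000e-03, -5.8416e+01,  2.9375e+01,  7.0160e+00,  1.0000e-02,
       -0.0000e+00]), 'tool_pos': array([0.248, 0.627, 0.226]), 'orientation': array([ 1.79916e+02, -8.00000e-03, -2.15940e+01]), 'force': array([ 0.362, -0.194, -0.882]), 'moment': array([-0.019,  0.003,  0.002]), 'gripper_force': np.float64(0.0), 'opening': np.float64(0.087)}
[0.32022456 0.59836424 0.38348289]
```

View pics/top0.png

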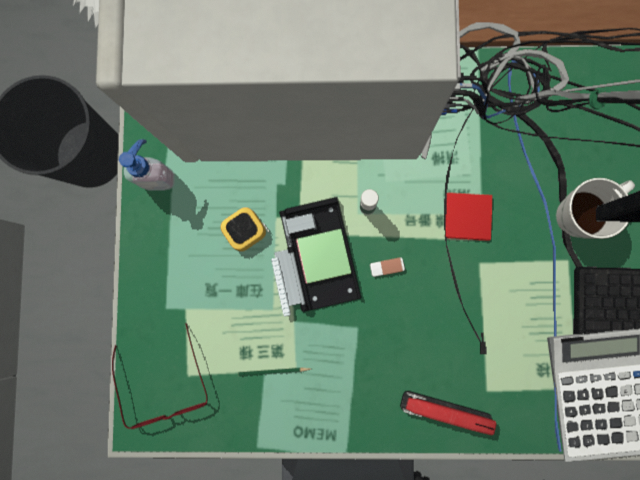

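View pics/side0.png

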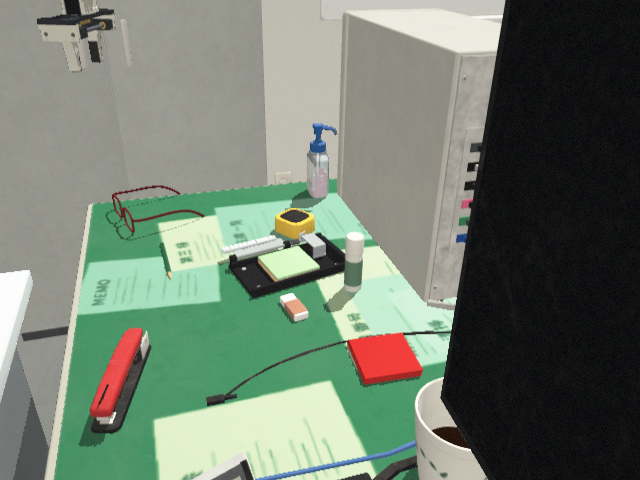

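The top view shows the holder at about (320,255), with the green pad at (325,257), the bar along (275–290, 253–313) and the jaw leaf at (299,224). The stop end is up and away, the tape is at (243,229), the glue stick at (369,200) and the eraser at (387,267). The side view agrees.

```bash
cat > h.py <<'E'
import cv2,numpy as np
def cast(c,uv,z):
    uv=np.asarray(uv,float).reshape(-1,1,2)
    R=cv2.Rodrigues(np.asarray(c["rvec"],float))[0];t=np.asarray(c["tvec"],float).ravel()
    n=cv2.undistortPoints(uv,np.asarray(c["mtx"],float),None)[:,0]
    r=np.c_[n,np.ones(len(n))]@R; o=-R.T@t
    return o+r*((z-o[2])/r[:,2])[:,None]
def rect(c,mask,z):
    cs=max(cv2.findContours(mask.astype(np.uint8),0,cv2.CHAIN_APPROX_NONE)[0],key=cv2.contourArea)
    P=cast(c,cs.reshape(-1,2),z)[:,:2]
    r=cv2.minAreaRect((P*1000).astype(np.float32)); return r,cv2.boxPoints(r),P
def cloud(c,d):
    v,u=np.mgrid[:480,:640]; m=np.asarray(c["mtx"])
    X=np.stack([(u-m[0,2])/m[0,0]*d,(v-m[1,2])/m[1,1]*d,d],-1)
    R=cv2.Rodrigues(np.asarray(c["rvec"],float))[0]
    return (X-np.asarray(c["tvec"]).ravel())@R
E
python3 - <<'E'
from h import *
f=np.load("top0.npz");p=f["p"];d=f["d"];W=cloud(f,d)
hsv=cv2.cvtColor(p,cv2.COLOR_RGB2HSV)
print("pad hsv",hsv[257,325],"paper",hsv[200,330],"black",hsv[290,330],hsv[205,325])
roi=np.zeros((480,640),bool);roi[185,:]=0;roi[190:320,262:362]=1
pad=cv2.inRange(hsv,tuple(int(x) for x in np.maximum(hsv[257,325].astype(int)-[6,30,40],0)),tuple(int(x) for x in hsv[257,325].astype(int)+[6,30,40]))>0
pad&=roi
print("pad",rect(f,pad,.020)[:2])
blk=(hsv[...,2]<60)&roi
blk=cv2.morphologyEx(blk.astype(np.uint8),cv2.MORPH_OPEN,np.ones((3,3)))
print("blk",rect(f,blk,.017)[:2])
bar=(hsv[...,1]<40)&(hsv[...,2]>90)&roi; bar[:, 305:]=0; bar[:245]=0
print("bar",rect(f,bar,.024)[:2])
for n,(u,v) in dict(pad=(325,257),desk=(380,330),bar=(283,280),tape=(243,229),glue=(369,200),er=(387,267),jaw=(299,224),tow=(300,150)).items(): print(n,W[v,u].round(4))
cv2.imwrite("pics/m.png",cv2.resize(np.hstack([p[180:325,230:410,::-1]]),None,fx=4,fy=4,interpolation=cv2.INTER_NEAREST))
E
```

```text
pad hsv [ 55  68 211] paper [120  13  38] black [110  20  39] [ 0  0 18]
pad (((554.5260620117188, 38.7294921875), (74.4813461303711, 73.74928283691406), 12.701851844787598), array([[510.08887  ,  66.51333  ],
       [526.3047   ,  -5.4311275],
       [598.96326  ,  10.945656 ],
       [582.74744  ,  82.890114 ]], dtype=float32))
blk (((556.8857421875, 45.12726593017578), (175.56886291503906, 102.29573059082031), 12.468144416809082), array([[460.12894 ,  76.11649 ],
       [482.21426 , -23.766714],
       [653.6426  ,  14.138039],
       [631.55725 , 114.02125 ]], dtype=float32))
bar (((510.7814025878906, 98.54203033447266), (108.27800750732422, 39.71474075317383), 12.748823165893555), array([[453.59503, 105.96259],
       [462.35913,  67.22695],
       [567.9678 ,  91.12147],
       [559.2037 , 129.85712]], dtype=float32))
pad [0.5515 0.0365 0.0196]
desk [ 0.4305 -0.0542 -0.0014]
bar [0.5137 0.1063 0.0192]
tape [0.598  0.172  0.0298]
glue [ 0.6346 -0.0344  0.0894]
er [ 0.5348 -0.0663  0.0124]
jaw [0.6058 0.0791 0.0292]
tow [0.7159 0.0732 0.0861]
```

View pics/m.png

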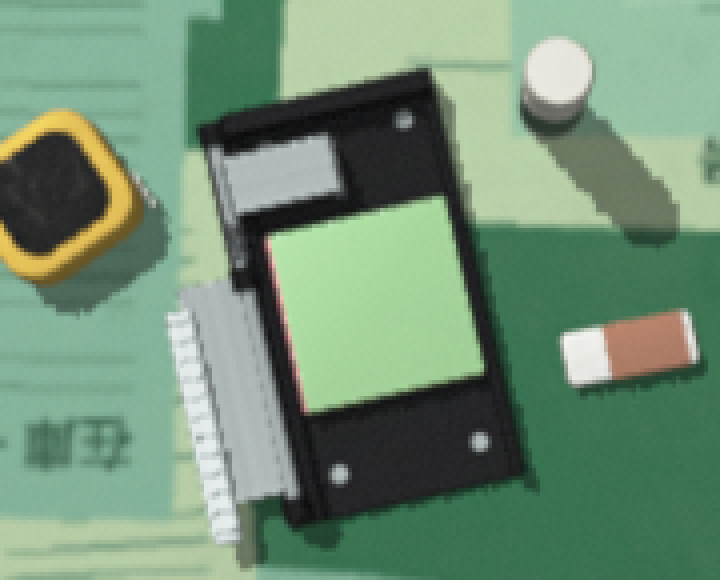

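The pad is 74×74 mm at z = 0.020 and the holder is 175.6 mm long at yaw 12.5°, both as given. That puts the holder origin near (558, 40) mm and the pad at about holder x = -4 mm. I'll travel there at the present height.

Call:
{"method": "step_arm", "body": {
  "steps": [
    [[0.33,0.33,0,0,0,0],[0.66,0.66,0,0,0,0],[1,1,0,0,0,0],[1,1,0,0,0,0]]
  ],
  "jaw": 75
}}

```text
clock: 0.5
tool_pos: [0.3057, 0.4932, 0.2269]
orientation: [179.9, 0.0, -21.7]
force: [0.6, 1.0, 0.5]
opening: 0.064
gripper_force: 0.0
```

Call:
{"method": "step_arm", "body": {
  "steps": [
    [[0.33,0.33,0,0,0,0],[0.66,0.66,0,0,0,0],[1,1,0,0,0,0],[1,1,0,0,0,0]]
  ]
}}

```text
clock: 0.9
tool_pos: [0.3615, 0.3638, 0.2267]
orientation: [180.0, 0.0, -21.8]
force: [-0.3, 0.7, 0.1]
opening: 0.0621
gripper_force: 0.0
```

Call:
{"method": "step_arm", "body": {
  "steps": [
    [[0.33,0.33,0,0,0,0],[0.66,0.66,0,0,0,0],[1,1,0,0,0,0],[1,1,0,0,0,0]]
  ]
}}

```text
clock: 1.3
tool_pos: [0.4177, 0.2345, 0.2265]
orientation: [180.0, 0.0, -21.8]
force: [0.9, 1.4, -0.3]
opening: 0.0618
gripper_force: 0.0
```

Call:
{"method": "step_arm", "body": {
  "steps": [
    [[0.33,0.33,0,0,0,0],[0.66,0.66,0,0,0,0],[1,1,0,0,0,0],[1,1,0,0,0,0]]
  ]
}}

```text
clock: 1.7
tool_pos: [0.4742, 0.105, 0.2262]
orientation: [179.9, 0.0, -21.9]
force: [-0.2, -0.8, -0.2]
opening: 0.062
gripper_force: 0.0
```

Call:
{"method": "step_arm", "body": {
  "steps": [
    [[0.17,0.15,0,0,0,-0.28],[0.35,0.3,0,0,0,-0.56],[0.35,0.3,0,0,0,-0.8],[0.35,0.3,0,0,0,-1],[0.35,0.3,0,0,0,-1]]
  ]
}}

```text
clock: 2.2
tool_pos: [0.4947, 0.0684, 0.2263]
orientation: [180.0, 0.0, 7.1]
force: [-0.0, -0.0, -0.0]
opening: 0.0617
gripper_force: 0.0
```

Call:
{"method": "step_arm", "body": {
  "steps": [
    [[0,0,0,0,0,-0.19],[0,0,0,0,0,-0.19],[0,0,0,0,0,-0.19]]
  ]
}}

```text
clock: 2.5
tool_pos: [0.4946, 0.0683, 0.2265]
orientation: [-180.0, 0.0, 12.3]
force: [-0.1, 0.0, -0.2]
opening: 0.062
gripper_force: 0.0
```

```bash
python3 - <<'E'
from plant import *
from h import *
c=calibration("wrist");p,d=snapshot("wrist"); cv2.imwrite("pics/w1.png",p[:,:,::-1]); np.savez("w1.npz",p=p,d=d,**c)
hsv=cv2.cvtColor(p,cv2.COLOR_RGB2HSV); W=cloud(c,d)
print(c["mtx"]); pad=cv2.inRange(hsv,(45,40,150),(65,120,255))>0
pad&=(W[...,2]>.013)&(W[...,2]<.027)
print(rect(c,pad,.02)[:2])
blk=((hsv[...,2]<60)&(W[...,2]<.035)&(d>0)&(W[...,0]>.44)).astype(np.uint8)
blk=cv2.morphologyEx(blk,cv2.MORPH_OPEN,np.ones((5,5)))
print(rect(c,blk,.017)[:2])
print(get_obs()["tool_pos"], [ (k,v) for k,v in globals().items() if 'hold' in k.lower()])
E
```

```text
[[401.80646095   0.         319.57333813]
 [  0.         401.80646095 238.40901898]
 [  0.           0.           1.        ]]
(((556.6858520507812, 37.26312255859375), (74.51008605957031, 74.0252685546875), 12.544790267944336), array([[512.28094  ,  65.30024  ],
       [528.35944  ,  -6.9577885],
       [601.09076  ,   9.226006 ],
       [585.01227  ,  81.48403  ]], dtype=float32))
(((560.0440673828125, 44.656402587890625), (174.04660034179688, 100.0824203491211), 12.92647933959961), array([[464.03186 ,  73.962296],
       [486.4204  , -23.58382 ],
       [656.0563  ,  15.35051 ],
       [633.6677  , 112.89662 ]], dtype=float32))
[0.49460161 0.06814668 0.22652551] [('hold_point_z', 0.0188)]
```

View pics/w1.png

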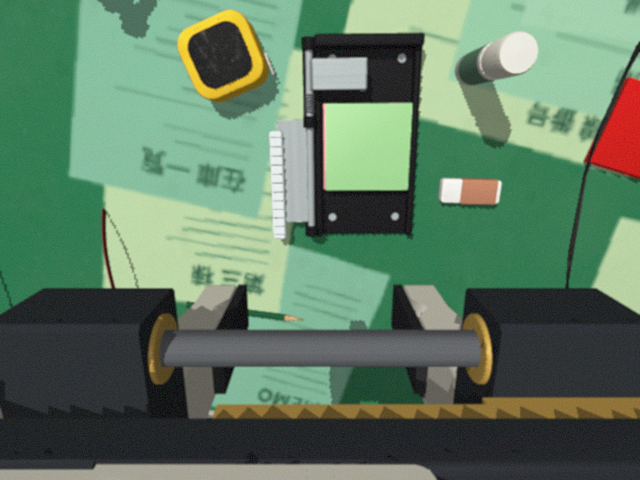

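The wrist view shows the holder from (303,35) to (423,235), the pad at (367,146) and the bar at (278,185). The camera's measurements agree with the top view within about 2 mm. The tool sits at holder x ≈ -57, y ≈ +42 mm, which is where I want it, so I'll go straight down.

Call:
{"method": "step_arm", "body": {
  "steps": [
    [[0,0,0.4,0,0,0],[0,0,0.8,0,0,0],[0,0,1,0,0,0],[0,0,1,0,0,0]]
  ]
}}

```text
clock: 2.95
tool_pos: [0.4927, 0.067, 0.1238]
orientation: [179.9, 0.3, 12.4]
force: [-0.6, -0.3, 0.8]
opening: 0.0618
gripper_force: 0.0
```

Call:
{"method": "step_arm", "body": {
  "steps": [
    [[0,0,0.4,0,0,0],[0,0,0.7,0,0,0],[0,0,0.9,0,0,0],[0,0,0.95,0,0,0],[0,0,0.95,0,0,0]]
  ]
}}

```text
clock: 3.45
tool_pos: [0.4952, 0.068, 0.0321]
orientation: [180.0, -0.0, 12.5]
force: [0.3, 0.2, 0.1]
opening: 0.0617
gripper_force: 0.0
```

```bash
python3 - <<'E'
from plant import *
from h import *
a,_=snapshot("side");b,_=snapshot("wrist")
cv2.imwrite("pics/s2.png",np.hstack([cv2.resize(a[200:320,190:390,::-1],(500,300)),cv2.resize(b[...,::-1],(300,300))]))
print(get_obs()["tool_pos"])
E
```

```text
[0.49584079 0.06836334 0.03306444]
```

View pics/s2.png

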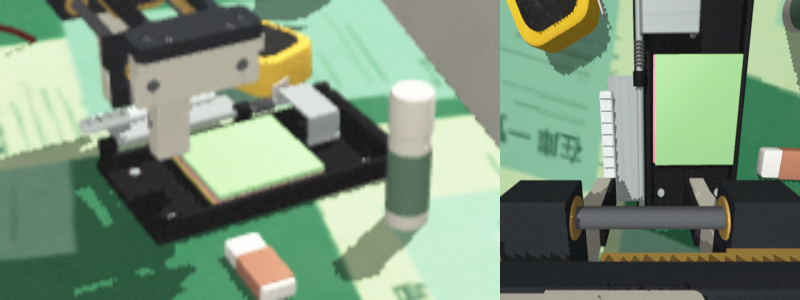

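Side crop: the push finger stands over the channel just behind the pad, and the other finger is over the bar. I'll press, backing off 3 mm first.

Call:
{"method": "step_arm", "body": {
  "steps": [
    [[-0.03,0,0,0,0,0],[-0.03,0,0.06,0,0,0],[-0.03,0,0.1,0,0,0],[-0.03,0,0.14,0,0,0],[-0.03,0,0.18,0,0,0],[-0.03,0,0.18,0,0,0],[-0.03,0,0.18,0,0,0]]
  ]
}}

```text
clock: 4.25
tool_pos: [0.4923, 0.067, 0.0139]
orientation: [180.0, -0.0, 12.5]
force: [-1.0, -1.1, 8.7]
opening: 0.0617
gripper_force: 3.8
```

Call:
{"method": "step_arm", "body": {
  "steps": [
    [[0,0,-0.01,0,0,0],[0,0,-0.01,0,0,0],[0,0,-0.01,0,0,0]]
  ]
}}

```text
clock: 4.55
tool_pos: [0.4922, 0.0672, 0.0149]
orientation: [180.0, -0.1, 12.5]
force: [-0.3, -1.1, 5.9]
opening: 0.0616
gripper_force: 3.5
```

```bash
python3 - <<'E'
from plant import *
from h import *
a,_=snapshot("side");b,_=snapshot("wrist")
cv2.imwrite("pics/s3.png",np.hstack([cv2.resize(a[200:320,190:390,::-1],(500,300)),cv2.resize(b[...,::-1],(300,300))]))
o=get_obs();print(o["tool_pos"],o["force"],o["moment"],o["gripper_force"])
E
```

```text
[0.49222304 0.06720133 0.01492412] [-0.22263376 -1.42251861  6.82847931] [ 0.06715463  0.38286527 -0.00991022] 3.482661349698901
```

View pics/s3.png

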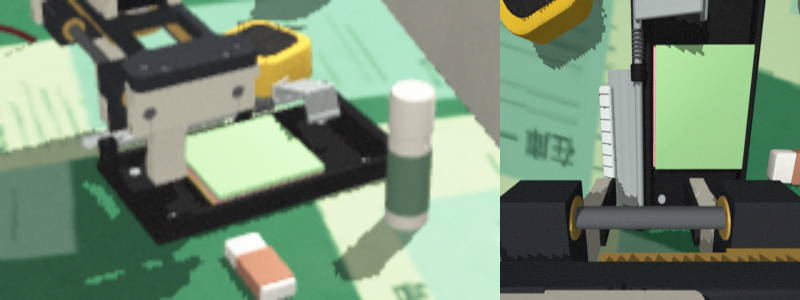

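The jaw is raised and the force is about 6–7 N, as expected. Now push along tool x.

Call:
{"method": "step_arm", "body": {
  "steps": [
    [[0.03,0,0,0,0,0],[0.06,0,0,0,0,0],[0.09,0,0,0,0,0],[0.12,0,0,0,0,0],[0.15,0,0,0,0,0],[0.18,0,0,0,0,0],[0.21,0,0,0,0,0],[0.24,0,0,0,0,0],[0.27,0,0,0,0,0],[0.3,0,0,0,0,0],[0.33,0,0,0,0,0],[0.36,0,0,0,0,0],[0.39,0,0,0,0,0],[0.42,0,0,0,0,0],[0.44,0,0,0,0,0],[0.45,0,0,0,0,0],[0.45,0,0,0,0,0]]
  ]
}}

```text
clock: 6.35
tool_pos: [0.5342, 0.076, 0.0142]
orientation: [180.0, 0.2, 12.5]
force: [-5.2, -1.2, 7.0]
opening: 0.0622
gripper_force: 3.7
```

```bash
cat > chk.py <<'E'
from plant import *
from h import *
import sys
for n in ("top","wrist"):
    c=calibration(n);p,d=snapshot(n);hsv=cv2.cvtColor(p,cv2.COLOR_RGB2HSV);W=cloud(c,d)
    m=(cv2.inRange(hsv,(45,40,100),(65,140,255))>0)&(W[...,2]>.013)&(W[...,2]<.027)&(W[...,0]>.45)&(W[...,0]<.68)&(abs(W[...,1]-.04)<.07)
    r,b,P=rect(c,m,.02); q=P*1000-[559.5,39.2]; x=q@[.9763,.2164]; y=q@[-.2164,.9763]
    print(n,"x",np.percentile(x,[1,99]).round(1),"y",np.percentile(y,[1,99]).round(1),round(r[2],1))
cv2.imwrite(f"pics/{sys.argv[1]}.png",p[:,:,::-1])
o=get_obs();print(o["clock"],o["tool_pos"],o["force"],o["gripper_force"])
E
python3 chk.py c1
```

```text
top x [23.7 67.1] y [-37.4   3.7] 12.2
wrist x [-4.6 70. ] y [-38.8  35.9] 12.5
6.45 [0.53424731 0.07598965 0.01428372] [-4.72122264 -1.95663602  7.03125513] 3.7155695306137204
```

Call:
{"method": "step_arm", "body": {
  "steps": [
    [[0.02,0,0,0,0,0],[0.04,0,0,0,0,0],[0.06,0,0,0,0,0],[0.06,0,0,0,0,0],[0.06,0,0,0,0,0]]
  ]
}}

```text
clock: 6.95
tool_pos: [0.5402, 0.0773, 0.0143]
orientation: [180.0, 0.2, 12.5]
force: [-4.7, -2.6, 6.8]
opening: 0.062
gripper_force: 3.7
```

Call:
{"method": "step_arm", "body": {
  "steps": [
    [[0.01,0,0,0,0,0],[0.02,0,0,0,0,0],[0.02,0,0,0,0,0],[0.02,0,0,0,0,0]]
  ]
}}

```text
clock: 7.35
tool_pos: [0.5418, 0.0776, 0.0142]
orientation: [180.0, 0.2, 12.5]
force: [-5.0, -0.9, 8.1]
opening: 0.062
gripper_force: 3.7
```

```bash
python3 chk.py c2
```

```text
top x [32.1 76.7] y [-37.3   5.2] 13.6
wrist x [ 3.2 77.8] y [-38.8  35.9] 12.5
7.45 [0.54180668 0.07763296 0.01421052] [-5.75416115 -1.65765101  6.95586877] 3.719683083181735
```

Call:
{"method": "step_arm", "body": {
  "steps": [
    [[0.01,0,0,0,0,0],[0.02,0,0,0,0,0],[0.02,0,0,0,0,0],[0.02,0,0,0,0,0]]
  ]
}}

```text
clock: 7.85
tool_pos: [0.5427, 0.0776, 0.014]
orientation: [179.9, 0.3, 12.5]
force: [-8.3, -1.9, 9.8]
opening: 0.0618
gripper_force: 5.4
```

Call:
{"method": "step_arm", "body": {
  "steps": [
    [[0.01,0,0,0,0,0],[0.02,0,0,0,0,0],[0.02,0,0,0,0,0],[0.02,0,0,0,0,0]]
  ]
}}

```text
clock: 8.25
tool_pos: [0.543, 0.0775, 0.0137]
orientation: [179.9, 0.5, 12.4]
force: [-12.0, -1.0, 12.8]
opening: 0.0621
gripper_force: 7.8
```

```bash
python3 chk.py c3
```

```text
top x [35.3 77.6] y [-37.4   4. ] 12.7
wrist x [ 3.7 78.8] y [-39.1  35.7] 12.8
8.35 [0.54304415 0.07745181 0.01373191] [-12.52274522  -1.53874554  12.96723908] 7.750390525907278
```

The push force has doubled and the motion has stalled, so the pad is home. I'll back the push finger off with the bar still down, then rise.

Call:
{"method": "step_arm", "body": {
  "steps": [
    [[-0.03,0,0,0,0,0],[-0.06,0,0,0,0,0],[-0.09,0,0,0,0,0],[-0.12,0,0,0,0,0],[-0.12,0,0,0,0,0]]
  ]
}}

```text
clock: 8.85
tool_pos: [0.5385, 0.078, 0.0159]
orientation: [-180.0, -0.3, 12.5]
force: [3.0, 0.4, 6.5]
opening: 0.0617
gripper_force: 3.3
```

```bash
python3 chk.py c4
```

```text
top x [28.9 76.7] y [-36.7  10. ] 12.2
wrist x [ 3.6 78.4] y [-38.8  36. ] 12.2
8.95 [0.53843173 0.07793294 0.01582643] [3.4098462  0.96191291 6.44204813] 3.328918721526861
```

Pad unmoved, finger clear of it. Rise slowly.

Call:
{"method": "step_arm", "body": {
  "steps": [
    [[0,0,-0.02,0,0,0],[0,0,-0.04,0,0,0],[0,0,-0.06,0,0,0],[0,0,-0.09,0,0,0],[0,0,-0.13,0,0,0],[0,0,-0.2,0,0,0],[0,0,-0.4,0,0,0],[0,0,-0.7,0,0,0],[0,0,-1,0,0,0],[0,0,-1,0,0,0],[0,0,-1,0,0,0]]
  ]
}}

```text
clock: 10.05
tool_pos: [0.5359, 0.077, 0.1156]
orientation: [-180.0, -0.1, 12.5]
force: [-0.2, -0.7, -0.5]
opening: 0.0616
gripper_force: 0.0
```

```bash
python3 chk.py c5
```

```text
top x [39.1 76.7] y [-37.2   6. ] 12.2
wrist x [ 3.7 78.2] y [-39.  36.] 12.0
10.15 [0.53501218 0.07658701 0.11407122] [-0.43490707 -0.44844751  0.35357236] 0.0
```

View pics/c5.png

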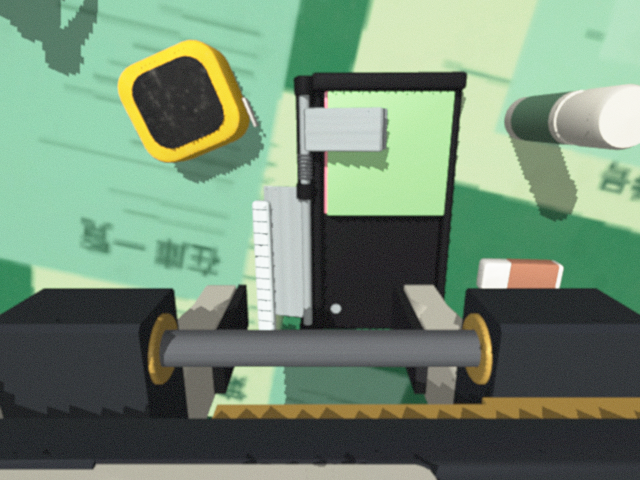

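The pad's leading edge (row 90) lies against the stop, and the jaw at (345,130) rests on the pad. The tape measure, glue stick and eraser look undisturbed and the hand is clear, so I'll hand in.

```bash
python3 -c "
from plant import *
print(close_job())"
```

```text
the job is handed in; nothing more can be done
None
```

The pad is fully home against the stop with the clip closed on it and the hand clear, going by the last wrist picture; I handed the job in at about 10 s, and no verdict was returned.

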